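# Put the honing block away in the turner's chest

### The job

Put the honing block away: lift it out of the trough on the chest's lid and set it down upright on the bench, then raise the lid past the balance point until the gas struts carry it fully open and hold it there on its own. Then pick the block up again and set it down upright on the floor of the chest's empty front-middle bay. Do not drop or tip the block, and leave the bowl and the chuck where they are.

Things in the scene. Friction and masses are not known exactly. Their poses are not given: they have to be found in the camera images.
- chest: plywood bench-top chest fixed to the bench, 240 mm (its x) by 300 mm (its y), walls 85 mm high, 12 mm thick; with the closed lid 97 mm high. Origin: centre of its underside, on the bench. Its x axis points from the handle side (front, towards the robot, turned by up to about 0.25 rad) to the hinge side; z up
- bay_floor (a point): centre of the floor of the empty bay inside the chest, in the middle of the front row (68 mm in front of the chest's centre, 30 mm above the bench); axes as the chest's. The bay is 80 mm along x and 88 mm along y, open at the top; its walls end 50 mm (dividers) to 55 mm (chest front) above this floor. Fingers fit beside the block's 34 mm flanks, but not over its 68 mm length. The other compartments hold fixed steel parts
- lid (a joint): angle of the chest's lid about its far edge: 0 closed, 1.75 rad fully open (leaning back past upright, at a stop). Two gas struts: below the balance point, which lies somewhere between about 0.65 and 0.95 rad, the lid falls shut when let go; above it the struts swing it open to the stop by themselves within about 2 s and hold it. Lifting takes about 2 to 3 N at the handle
- lid_handle (a point): grip point of the lid's turned wooden handle: a level round stem, 22 mm thick, that juts out from the middle of the lid's front edge towards the robot. The stem runs 39 mm along the chest's x, ending in a 32 mm knob; this point is on the stem's axis, 32 mm out from the lid's edge and 89 mm above the bench while closed. It moves with the lid, on a circle of 272 mm about the hinge. Axes as the chest's while the lid is closed; they turn with the lid
- lid_hinge (a point): middle of the hinge line on the chest's far upper edge, 85 mm above the bench; the hinge axis is the chest's y axis
- trough (a point): centre of the floor of the trough on top of the lid (on the lid's upper face, 97 mm above the bench while closed): 50 mm wide along the chest's x, 230 mm long along its y, with rails 34 mm high, 8 mm thick all round; moves with the lid
- block_center (a point): centre of the honing block, a loose rectangular beech block with a grey stone face on top, 68 mm long (its x) by 34 mm wide (its y) by 44 mm high (its z, up), about 0.2 kg; this point is 22 mm above its underside. At the start it stands in the trough, lengthwise along it, its top 10 mm above the rails: there is room for fingers at its two ends (68 mm apart), not beside its flanks
- bowl: bystander: loose round wooden bowl, 110 mm across, 50 mm high, beside the rear half of the chest (to its left or right, 230 to 270 mm from its middle line; the bench beside its front half is clear); origin at the centre of its underside
- chuck: bystander: loose steel lathe chuck, a stepped disc 90 mm across, 52 mm high, beside the rear half of the chest (to its left or right, 230 to 270 mm from its middle line; the bench beside its front half is clear); origin at the centre of its underside
There are look-alikes about, which are no part of the job. What is shaped like the part that bears block_center but black or yellow is not meant.

How it is judged:
On the way, in this order (a step that is already met when the one before it is completed fails the run):
1. the block stands upright on the bench, let go (height (world z) of block_center below 0.028 m and angle between block_center's own z axis and vertical below 0.15 rad and contact force between the fingers and block below 0.2 N and linear speed of block below 0.03 m/s), for 0.2 s.
2. the lid stands open by itself, untouched by the fingers, the block still on the bench (value of joint lid above 1.6 rad and contact force between the fingers and anything else below 0.2 N and height (world z) of block_center below 0.028 m), for 0.3 s.
At the end, for the whole second after the job is handed in: The lid stands open (over 1.6 rad) on its struts, and the block stands upright (within 0.15 rad) and still on the floor of the front-middle bay, its centre inside the bay and within 5 mm of its resting height of 22 mm (value of joint lid above 1.6 rad and x of block_center in the frame of bay_floor between -0.04 and 0.04 m and y of block_center in the frame of bay_floor between -0.044 and 0.044 m and z of block_center in the frame of bay_floor between 0.015 and 0.027 m and angle between block_center's own z axis and vertical below 0.15 rad and linear speed of block below 0.03 m/s); the robot touches nothing.
It fails at once if the block is dropped or thrown (over 0.9 m/s out of the fingers) (linear speed of block above 0.9 m/s and contact force between the fingers and block below 0.1 N).
It fails at once if the block is tipped over (by more than 1 rad) (angle between block_center's own z axis and vertical above 1 rad).
It fails at once if the bowl or chuck is shifted by more than 30 mm (distance of any of bowl, chuck from where it was at the start of the episode above 0.03 m).
It also fails if it takes over 72 s, if anything falls off the work surface, if the arm or the gripper's body presses on something with over 40 N, if the wrist force passes 120 N, or if a joint passes its speed limit or range.

### The arm

A 6-joint arm with a two-finger parallel gripper is mounted at the origin on the work surface. World frame = base frame: x ahead of the robot, y to its left, z up, the work surface at z = 0. Lengths are in m, angles in rad, forces in N, time in s.
With the tool pointing down it reaches from about 0.35 to 0.875 m from the base axis. Payload 4.2 kg.
Tool frame: the origin (TCP) lies midway between the tips of the shut fingers; the grasp point (between the pads) lies 19 mm behind it; y points along the fingers, z is the direction in which the jaws open and shut, and the axes are right-handed (so a half turn about y gives the same grasp; the last joint's range is limited). The gripper opens to 87 mm and grips with 3 to 60 N. Pads are 19 mm wide; open, the fingers measure 117 mm over their backs; the gripper's body (75 mm by 190 mm) begins 51 mm behind the grasp point.
Start: joints at [-0.873, 0.385, 0.008, 0, -1.194, -0.259], TCP at [0.266, -0.566, 0.223] pointing down, gripper open.
Joint ranges: [-3.14, 3.14], [-1.21, 2.06], [-1.07, 1.41], [-3.16, 2.05], [-2.99, -0.16], [-3.1, 3.1]. Speed limits (rad/s): [2.79, 2.79, 3.14, 3.14, 3.14, 3.14].

### API

Orientations are given as a rotation vector (axis times angle).
In Python, from bench import env gives the robot as it stands.
- The arm moves only by the tool step_arm, never from a script. Its argument "moves" is one flat list of numbers, 5 for each row, row after row: the opening in per cent of the stroke, from 0 (shut) to 100 (fully open), then the shift along the tool's x, y, z each as a share of 20 mm, from -1 to 1, then the turn about the tool's y as a share of 6 degrees, from -1 to 1. In form: [gripper, tx, ty, tz, turn, gripper, tx, ty, tz, turn, ...]. A call has 1 to 8 rows; each row shifts and turns the commanded pose from where the row before left it, along the tool's axes as they then stand; what a row does not reach is not made up. A row lasts 1/10 s, in which the tool goes at most 50 mm and 8.59 degrees, less where a joint would pass 70% of its speed; a pose out of reach is approached as far as the arm can. A call with a number of a shift or a turn outside -1 to 1 is refused whole. A call with a gripper value outside its range is refused whole. The fingers move at their own pace and stop on an object; the grip force is fixed at half the most. Time passes only in rows, so rows that do not move let the fingers close. It gives the time, the measured TCP pose, the force and the opening at its end, in the units of the state.
- env.get_state(): the state, without advancing time (a new reading comes with each control period).
- env.capture(name): name is "scene" or "side" or "wrist"; returns a dict with "color" (420x560x3 uint8, blue, green, red), "camera_matrix" (3x3 intrinsics, pixels), "R" (3x3) and "t" (3): a world point X has camera coordinates R X + t; the wrist camera has in their place "hand_eye" (4x4, takes a point from camera to tool coordinates, whose origin is the TCP and whose axes are the tool frame's). Camera axes: x right, y down, z forward; pixel columns grow to the right and rows downward; lengths in m; the calibration is good to about 2 mm. A picture is of the moment at which its call begins: read the wrist's pose just before it. There is no depth.
- env.finish_job(): hands the job in, once; it reports no verdict.
The state is a dict: "time": time; "qpos": joint angles; "dq": joint speeds; "tau": joint torques, N m; "ee_pos": TCP position; "ee_rot": TCP orientation; "wrist_force": force on the tool from outside, world axes, zero at the start; "wrist_torque": the same for the moment, N m; "grip_width": finger opening in m.
Only numpy, scipy, OpenCV 4.12 (cv2) and the standard library are available. Lean on these libraries where they do the work, as an engineer would, in place of code of your own. Each camera call takes 0.05 s, during which the arm holds its last target.

## Working session

There is one attempt and no reset: what is moved stays moved. The work goes in short steps, Python scripts to look and compute and a tool call to move; the robot and the scene stay as the last step left them, time stands still between calls to the robot, and variables do not carry over. Pictures are saved under pics/ and viewed, and the job is handed in when it is done.

Besides the shell and the picture viewer there is one more tool, called after "Emit:" by a JSON object that holds its "op" and its "data", one argument or row to a line. step_arm: Moves the arm, as the interface text tells. Its arguments: {"type":"object","properties":{"moves":{"type":"array","items":{"type":"number"}}},"required":["moves"]}

```bash
mkdir -p pics; ls
python3 - <<'E'
from bench import env
import cv2,numpy as np
s=env.get_state();print(s)
for n in ["scene","side","wrist"]:
    c=env.capture(n);cv2.imwrite(f"pics/{n}0.png",c["color"])
    print(n,{k:np.round(v,4).tolist() for k,v in c.items() if k!="color"})
E
```

```text
pics
{'time': 0.0, 'qpos': array([-8.73397160e-01,  3.85505308e-01,  6.62132656e-03, -4.91155788e-04,
       -1.19402118e+00, -2.58623981e-01]), 'dq': array([ 0.0009013 , -0.00119742,  0.00015046, -0.00162267, -0.00027777,
        0.00172452]), 'tau': array([-3.11727399e-04, -3.90665781e+01,  1.87403476e+01,  4.21981484e+00,
        1.09933061e-02, -1.88323520e-04]), 'ee_pos': array([ 0.26528375, -0.5652276 ,  0.22148996]), 'ee_rot': array([-1.54120011, -0.34342529,  0.344318  ]), 'wrist_force': array([ 0.16585183,  0.21736795, -0.29904371]), 'wrist_torque': array([-0.00877119, -0.06937691,  0.00801587]), 'grip_width': 0.08685023143403012}
scene {'camera_matrix': [[472.0908, 0.0, 270.2515], [0.0, 472.0908, 206.6502], [0.0, 0.0, 1.0]], 'R': [[0.8118, 0.5837, -0.0152], [0.3539, -0.5125, -0.7823], [-0.4645, 0.6297, -0.6227]], 't': [-0.4831, -0.0913, 1.357]}
side {'camera_matrix': [[470.058, 0.0, 285.5486], [0.0, 470.058, 211.293], [0.0, 0.0, 1.0]], 'R': [[-0.9904, -0.136, -0.0244], [-0.0571, 0.5637, -0.824], [0.1258, -0.8147, -0.5661]], 't': [0.5839, 0.0949, 1.0459]}
wrist {'camera_matrix': [[348.2906, 0.0, 282.6487], [0.0, 348.2906, 200.837], [0.0, 0.0, 1.0]], 'hand_eye': [[0.0004, 0.9541, 0.2995, -0.0831], [0.0009, -0.2995, 0.9541, -0.1626], [1.0, -0.0001, -0.0009, -0.0006], [0.0, 0.0, 0.0, 1.0]]}
```

View pics/scene0.png

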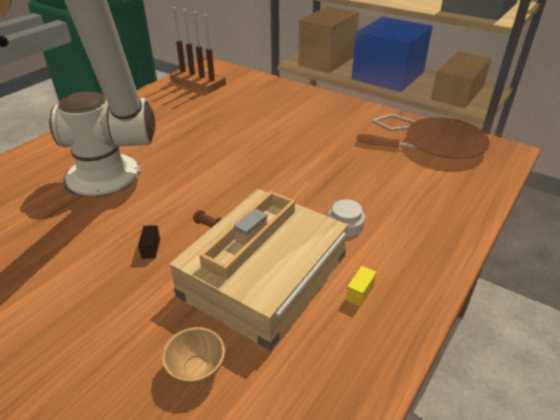

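View pics/side0.png

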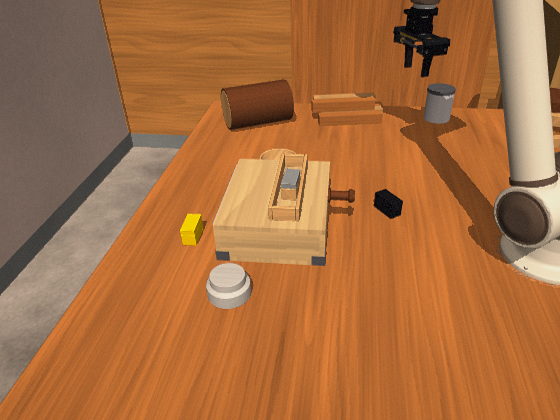

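View pics/wrist0.png

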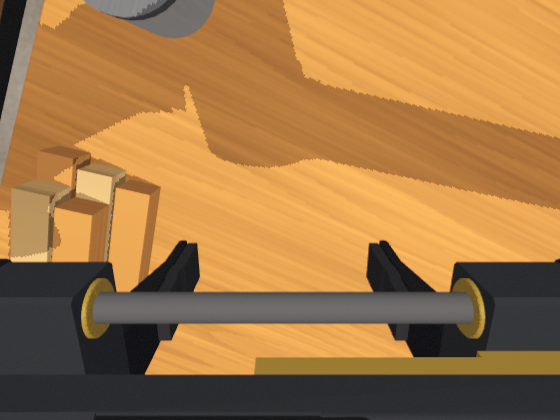

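Candidates for the block are the grey-topped block in the trough (scene 251,222; side 290,178), the black one (scene 149,241) and the yellow one (scene 362,285). By the description it is the grey-topped one in the trough, so I'll check it in close crops.

Run:
```python
import cv2
a=cv2.imread("pics/scene0.png")[180:345,150:360]
cv2.imwrite("pics/c1.png",cv2.resize(a,None,fx=3.6,fy=3.6,interpolation=cv2.INTER_CUBIC))
a=cv2.imread("pics/side0.png")[140:310,180:370]
cv2.imwrite("pics/c2.png",cv2.resize(a,None,fx=3.5,fy=3.5,interpolation=cv2.INTER_CUBIC))
```

```text
(no output)
```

View pics/c1.png

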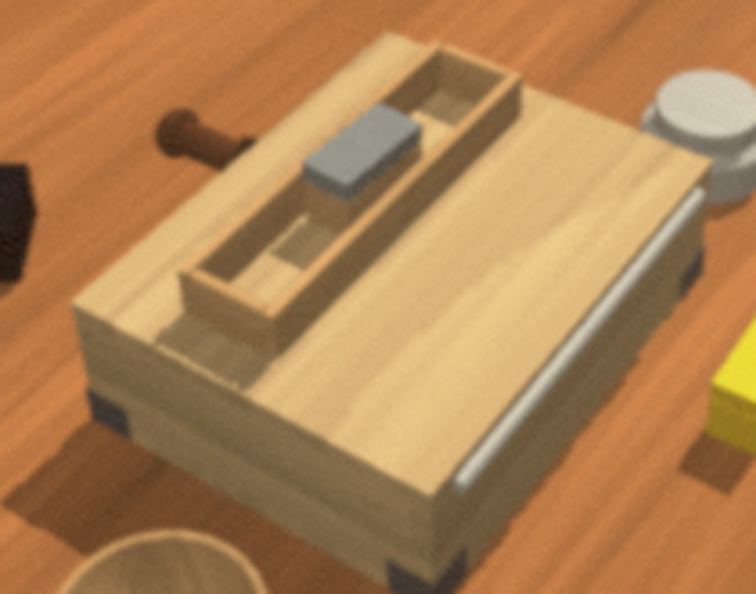

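View pics/c2.png

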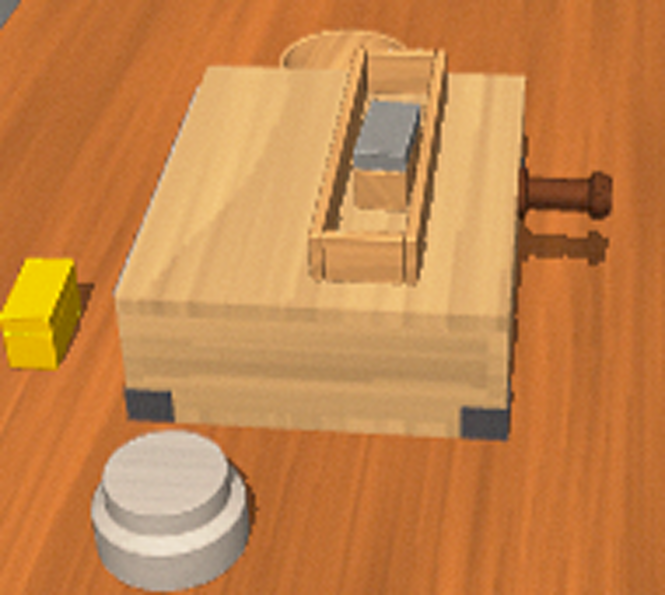

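The crops confirm the choice: the grey stone on the beech body stands in the trough (crop 1 at about 362,150, crop 2 at about 388,135). The black and yellow ones lie on the bench.

```bash
cat > h.py <<'E'
import numpy as np,cv2
from scipy.optimize import least_squares
from scipy.spatial.transform import Rotation as Rn
K={"scene":(472.0908,270.2515,206.6502),"side":(470.058,285.5486,211.293)}
R={"scene":np.array([[0.8118,0.5837,-0.0152],[0.3539,-0.5125,-0.7823],[-0.4645,0.6297,-0.6227]]),"side":np.array([[-0.9904,-0.136,-0.0244],[-0.0571,0.5637,-0.824],[0.1258,-0.8147,-0.5661]])}
t={"scene":np.array([-0.4831,-0.0913,1.357]),"side":np.array([0.5839,0.0949,1.0459])}
def onz(c,uv,z):
    f,cx,cy=K[c];d=R[c].T@np.array([(uv[0]-cx)/f,(uv[1]-cy)/f,1]);o=-R[c].T@t[c]
    return o+d*(z-o[2])/d[2]
def proj(c,X):
    f,cx,cy=K[c];p=R[c]@np.asarray(X)+t[c];return np.array([f*p[0]/p[2]+cx,f*p[1]/p[2]+cy])
E
python3 - <<'E'
from h import *
s1=lambda p:(150+p[0]/3.6,180+p[1]/3.6); s2=lambda p:(180+p[0]/3.5,140+p[1]/3.5)
lid=[("scene",s1(p)) for p in [(386,33),(75,303),(433,495),(710,158)]]+[("side",s2(p)) for p in [(208,67),(525,76),(512,318),(118,298)]]
for c,p in lid: print(c,onz(c,p,.097).round(4))
# scene: which corner? front = handle side
print('handle knob',onz("scene",s1((178,132)),.089).round(4),onz("side",s2((600,193)),.089).round(4))
for c,ps in (("scene",[s1(p) for p in [(380,104),(420,130),(345,195),(304,160)]]),("side",[s2(p) for p in [(370,101),(420,103),(403,170),(354,168)]])):
    print([onz(c,p,.141).round(4).tolist() for p in ps])
E
```

```text
scene [0.4908 0.0942 0.097 ]
scene [ 0.5002 -0.2033  0.097 ]
scene [ 0.7383 -0.1966  0.097 ]
scene [0.728  0.1036 0.097 ]
side [ 0.7374 -0.1967  0.097 ]
side [ 0.4987 -0.2043  0.097 ]
side [0.4888 0.095  0.097 ]
side [0.728  0.0995 0.097 ]
handle knob [ 0.4395 -0.0545  0.089 ] [ 0.44   -0.0607  0.089 ]
[[0.5673, -0.0109, 0.141], [0.6007, -0.0169, 0.141], [0.5997, -0.0857, 0.141], [0.5624, -0.0756, 0.141]]
[[0.5965, -0.0788, 0.141], [0.5628, -0.0793, 0.141], [0.5639, 0.0064, 0.141], [0.5949, 0.007, 0.141]]
```

Run:
```python
from h import *
from bench import env
s=env.get_state();print(Rn.from_rotvec(s['ee_rot']).as_matrix().round(3),s['ee_pos'])
for n,c,p,z in [("black","scene",(150,229),.04),("black","side",(388,196),.04),("yel","scene",(362,278),.04),("bowl","scene",(194,345),.05),("bowl","side",(280,155),.05),("chuck","scene",(347,210),.05),("chuck","side",(228,273),.05)]: print(n,onz(c,p,z).round(3))
```

```text
[[ 0.905 -0.001 -0.425]
 [ 0.425  0.001  0.905]
 [-0.    -1.     0.002]] [ 0.26538372 -0.56537656  0.22171915]
black [ 0.33  -0.114  0.04 ]
black [ 0.348 -0.143  0.04 ]
yel [0.808 0.031 0.04 ]
bowl [ 0.64  -0.295  0.05 ]
bowl [ 0.648 -0.318  0.05 ]
chuck [0.68  0.199 0.05 ]
chuck [0.679 0.194 0.05 ]
```

Emit:
{"op": "step_arm", "data": {
  "moves": [100, 0, 0, 0, 0.975, 100, 0, 0, 0, 0.975, 100, 0, 0, 0, 0.975, 100, 0, 0, 0, 0.975, 100, 0.64, 0, 1, 0, 100, 0.64, 0, 1, 0, 100, 0.64, 0, 1, 0, 100, 0.64, 0, 1, 0]
}}

```text
time: 0.95
ee_pos: [0.3145, -0.4833, 0.2221]
ee_rot: [-1.57, -0.023, 0.024]
wrist_force: [0.5, -0.1, 0.5]
grip_width: 0.0871
```

Emit:
{"op": "step_arm", "data": {
  "moves": [100, 0.64, 0, 1, 0, 100, 0.64, 0, 1, 0, 100, 0.64, 0, 1, 0, 100, 0.64, 0, 1, 0, 100, 0.64, 0, 1, 0, 100, 0.64, 0, 1, 0, 100, 0.64, 0, 1, 0, 100, 0.64, 0, 1, 0]
}}

```text
time: 1.75
ee_pos: [0.412, -0.3202, 0.2223]
ee_rot: [-1.57, -0.023, 0.024]
wrist_force: [0.0, 0.6, -0.0]
grip_width: 0.0869
```

Emit:
{"op": "step_arm", "data": {
  "moves": [100, 0.64, 0, 1, 0, 100, 0.64, 0, 1, 0, 100, 0.64, 0, 1, 0, 100, 0.64, 0, 1, 0, 100, 0.64, 0, 1, 0, 100, 0.64, 0, 1, 0, 100, 0.64, 0, 1, 0, 100, 0.64, 0, 1, 0]
}}

```text
time: 2.55
ee_pos: [0.5095, -0.1572, 0.2223]
ee_rot: [-1.57, -0.023, 0.024]
wrist_force: [-1.3, -0.8, -0.3]
grip_width: 0.0867
```

Emit:
{"op": "step_arm", "data": {
  "moves": [100, 0.64, 0, 1, 0, 100, 0.64, 0, 1, 0, 100, 0.64, 0, 1, 0, 100, 0.64, 0, 1, 0, 100, 0.64, 0, 1, 0, 100, 0, 0, 0, 0, 100, 0, 0, 0, 0]
}}

```text
time: 3.25
ee_pos: [0.5699, -0.056, 0.222]
ee_rot: [-1.571, -0.023, 0.025]
wrist_force: [0.1, 0.2, 1.1]
grip_width: 0.0868
```

```bash
cat >> h.py <<'E'
def wr(s,c,uv,z):
    k=c["camera_matrix"];H=c["hand_eye"];T=Rn.from_rotvec(s['ee_rot']).as_matrix()
    o=s['ee_pos']+T@H[:3,3];d=T@H[:3,:3]@np.array([(uv[0]-k[0,2])/k[0,0],(uv[1]-k[1,2])/k[1,1],1])
    return o+d*(z-o[2])/d[2]
def wsnap(name):
    import pickle
    from bench import env
    s=env.get_state();c=env.capture("wrist");cv2.imwrite(f"pics/{name}.png",c["color"]);pickle.dump((s,c),open(f"{name}.pkl","wb"))
    M=Rn.from_rotvec(s['ee_rot']).as_matrix();print(s['time'],s['ee_pos'].round(4),'yaw',np.arctan2(M[1,0],M[0,0]).round(4),'w',s['grip_width'],s['wrist_force'].round(2),s['qpos'].round(2))
E
python3 -c "
from h import *
wsnap('w1')"
```

```text
3.25 [ 0.5699 -0.056   0.222 ] yaw 0.0311 w 0.0867679417006961 [0.14 0.2  1.08] [ 0.18  0.3  -0.12 -0.   -1.15 -1.72]
```

View pics/w1.png

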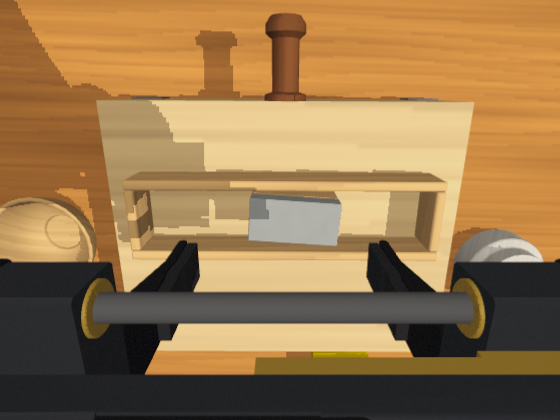

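The wrist picture shows the grey block in the trough (294,220), slightly turned. The handle stem is at (286,65), the bowl on the left and the chuck on the right.

Run:
```python
from h import *
import pickle
s,c=pickle.load(open("w1.pkl","rb"));a=c["color"][170:270,220:370]
cv2.imwrite("pics/c3.png",cv2.resize(a,None,fx=5,fy=5,interpolation=cv2.INTER_CUBIC))
for n,p,z in [("lidFR",(97,101),.097),("lidFL",(473,102),.097),("stem",(286,65),.089),("stem edge",(286,95),.089),("knob end",(286,17),.089),
 ("railin fl",(432,187),.131),("railin fr",(137,188),.131)]: print(n,wr(s,c,p,z).round(4))
```

```text
lidFR [ 0.4988 -0.2069  0.097 ]
lidFL [0.4904 0.0919 0.097 ]
stem [ 0.467  -0.0575  0.089 ]
stem edge [ 0.4897 -0.0568  0.089 ]
knob end [ 0.4327 -0.0587  0.089 ]
railin fl [0.5523 0.0551 0.131 ]
railin fr [ 0.56   -0.1673  0.131 ]
```

View pics/c3.png

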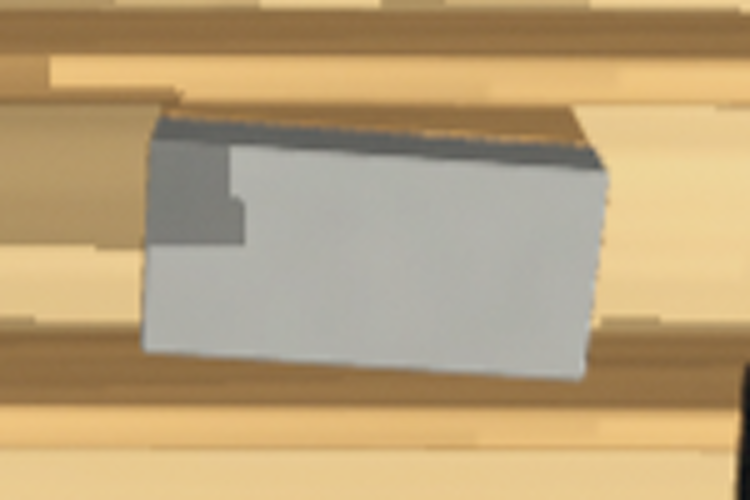

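Run:
```python
from h import *
import pickle
s,c=pickle.load(open("w1.pkl","rb"))
P=np.array([wr(s,c,(220+u/5,170+v/5),.141)[:2] for u,v in [(152,138),(608,170),(583,380),(143,350)]])
print(P.round(4),P.mean(0))
for i in range(4):
  d=P[(i+1)%4]-P[i];print(np.hypot(*d).round(4),np.degrees(np.arctan2(d[1],d[0])).round(1))
```

```text
[[ 0.5618 -0.0808]
 [ 0.5647 -0.0138]
 [ 0.5985 -0.0149]
 [ 0.5956 -0.0821]] [ 0.58014447 -0.04788973]
0.0671 87.6
0.0338 -1.8
0.0673 -92.5
0.0338 177.9
```

Emit:
{"op": "step_arm", "data": {
  "moves": [100, 0, 0, 0, 0.65, 100, 0.5, 0, 0.4, 0, 100, 0, 1, 0, 0, 100, 0, 1, 0, 0, 100, 0, 1, 0, 0, 100, 0, 0, 0, 0, 100, 0, 0, 0, 0]
}}

```text
time: 4.0
ee_pos: [0.581, -0.0489, 0.1629]
ee_rot: [-1.571, 0.029, -0.029]
wrist_force: [-0.0, 0.1, -0.0]
grip_width: 0.087
```

```bash
python3 -c "
from h import *
wsnap('w2')"
```

```text
4.0 [ 0.581  -0.0489  0.1629] yaw -0.037 w 0.08696459859011138 [-0.05  0.08 -0.01] [ 0.19  0.36 -0.18  0.   -1.02 -1.8 ]
```

View pics/w2.png

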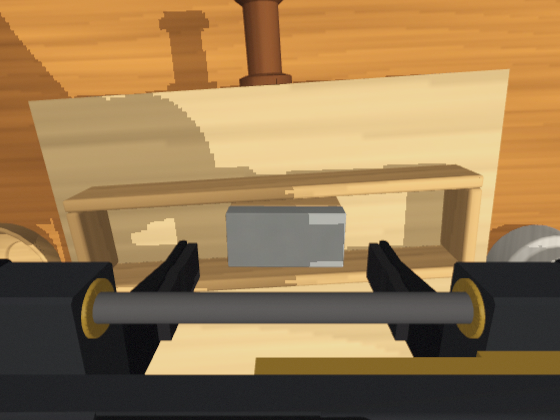

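The block at (286,236) is square and centred between the fingers (198 and 368), so I'll go down and grip.

Emit:
{"op": "step_arm", "data": {
  "moves": [100, 0, 1, 0, 0, 100, 0, 1, 0, 0, 100, 0, 0.8, 0, 0, 100, 0, 0, 0, 0, 0, 0, 0, 0, 0, 0, 0, 0, 0, 0, 0, 0, 0, 0, 0, 0, 0, 0, 0, 0]
}}

```text
time: 4.85
ee_pos: [0.5814, -0.0483, 0.1079]
ee_rot: [-1.57, 0.027, -0.031]
wrist_force: [-0.2, 1.9, 3.4]
grip_width: 0.0677
```

Emit:
{"op": "step_arm", "data": {
  "moves": [0, 0, 0, 0, 0, 0, 0, 0, 0, 0, 0, 0, 0, 0, 0, 0, 0, -0.5, 0, 0, 0, 0, -0.5, 0, 0, 0, 0, 0, 0, 0]
}}

```text
time: 5.45
ee_pos: [0.5812, -0.0488, 0.128]
ee_rot: [-1.571, 0.028, -0.031]
wrist_force: [0.1, 0.0, -2.7]
grip_width: 0.0675
```

Emit:
{"op": "step_arm", "data": {
  "moves": [0, 0, -1, 0, 0, 0, 0, -1, 0, 0, 0, 0, -1, 0, 0, 0, -0.1, 0, 0.3, 0, 0, -0.2, 0, 0.6, 0, 0, -0.35, 0, 0.95, 0, 0, -0.35, 0, 0.95, 0, 0, -0.35, 0, 0.95, 0]
}}

```text
time: 6.25
ee_pos: [0.5545, 0.0285, 0.1844]
ee_rot: [-1.571, 0.033, -0.027]
wrist_force: [0.1, 0.3, -1.4]
grip_width: 0.0677
```

Emit:
{"op": "step_arm", "data": {
  "moves": [0, -0.35, 0, 0.95, 0, 0, -0.35, 0, 0.95, 0, 0, -0.35, 0, 0.95, 0, 0, -0.35, 0, 0.95, 0, 0, -0.35, 0, 0.95, 0, 0, -0.35, 0, 0.95, 0, 0, -0.35, 0, 0.95, 0, 0, -0.35, 0, 0.95, 0]
}}

```text
time: 7.05
ee_pos: [0.5041, 0.1822, 0.1846]
ee_rot: [-1.572, 0.032, -0.027]
wrist_force: [0.1, 0.3, -2.7]
grip_width: 0.0678
```

Emit:
{"op": "step_arm", "data": {
  "moves": [0, -0.35, 0, 0.95, 0, 0, -0.35, 0, 0.95, 0, 0, -0.35, 0, 0.95, 0, 0, -0.25, 0, 0.6, 0, 0, -0.1, 0, 0.3, 0, 0, 0, 0, 0, 0, 0, 0, 0, 0, 0]
}}

```text
time: 7.75
ee_pos: [0.4807, 0.2569, 0.1862]
ee_rot: [-1.571, 0.03, -0.029]
wrist_force: [0.1, 0.5, -2.4]
grip_width: 0.0676
```

```bash
python3 -c "
from h import *
wsnap('w3')
from bench import env
cv2.imwrite('pics/s3.png',env.capture('scene')['color'])"
```

```text
7.75 [0.4807 0.2569 0.1862] yaw -0.0379 w 0.06762951201988546 [ 0.13  0.51 -2.44] [ 0.79  0.28 -0.24 -0.   -1.05 -2.4 ]
```

View pics/s3.png

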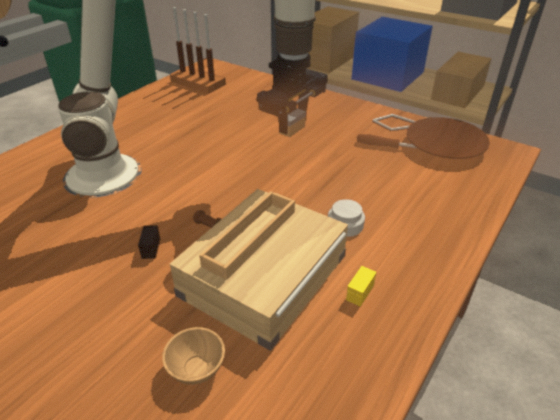

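The block (scene 293,118) is held over clear bench and the trough is empty, so I'll set it down.

Emit:
{"op": "step_arm", "data": {
  "moves": [0, 0, 1, 0, 0, 0, 0, 1, 0, 0, 0, 0, 1, 0, 0, 0, 0, 1, 0, 0, 0, 0, 1, 0, 0, 0, 0, 1, 0, 0, 0, 0, 1, 0, 0, 0, 0, 0.7, 0, 0]
}}

```text
time: 8.65
ee_pos: [0.481, 0.2563, 0.0314]
ee_rot: [-1.571, 0.031, -0.03]
wrist_force: [0.7, -0.5, -1.7]
grip_width: 0.0677
```

Emit:
{"op": "step_arm", "data": {
  "moves": [0, 0, 0.4, 0, 0, 0, 0, 0.2, 0, 0, 0, 0, 0.15, 0, 0, 0, 0, 0, 0, 0, 0, 0, 0, 0, 0]
}}

```text
time: 9.15
ee_pos: [0.4813, 0.2576, 0.0182]
ee_rot: [-1.57, 0.029, -0.03]
wrist_force: [-0.4, 0.1, -1.8]
grip_width: 0.0679
```

Emit:
{"op": "step_arm", "data": {
  "moves": [0, 0, 0.2, 0, 0, 0, 0, 0, 0, 0, 0, 0, 0, 0, 0]
}}

```text
time: 9.45
ee_pos: [0.4809, 0.2573, 0.0136]
ee_rot: [-1.571, 0.03, -0.029]
wrist_force: [-0.2, 0.1, -2.2]
grip_width: 0.0675
```

Emit:
{"op": "step_arm", "data": {
  "moves": [0, 0, 0.1, 0, 0, 0, 0, 0, 0, 0, 0, 0, 0, 0, 0]
}}

```text
time: 9.75
ee_pos: [0.4809, 0.2573, 0.0115]
ee_rot: [-1.571, 0.03, -0.029]
wrist_force: [-0.4, -0.2, -2.3]
grip_width: 0.0676
```

Emit:
{"op": "step_arm", "data": {
  "moves": [0, 0, 0.05, 0, 0, 0, 0, 0, 0, 0, 0, 0, 0, 0, 0]
}}

```text
time: 10.05
ee_pos: [0.4811, 0.2574, 0.0109]
ee_rot: [-1.57, 0.029, -0.03]
wrist_force: [-0.6, 0.1, 1.1]
grip_width: 0.0679
```

Emit:
{"op": "step_arm", "data": {
  "moves": [0, 0, 0.05, 0, 0, 0, 0, 0, 0, 0, 0, 0, 0, 0, 0]
}}

```text
time: 10.35
ee_pos: [0.4811, 0.2574, 0.0109]
ee_rot: [-1.57, 0.029, -0.03]
wrist_force: [-4.2, -0.7, 8.1]
grip_width: 0.0678
```

Contact is made (+8 N), so I'll release and raise.

Emit:
{"op": "step_arm", "data": {
  "moves": [100, 0, 0, 0, 0, 100, 0, 0, 0, 0, 100, 0, 0, 0, 0, 100, 0, 0, 0, 0, 100, 0, -0.5, 0, 0, 100, 0, -1, 0, 0, 100, 0, -1, 0, 0, 100, 0, -1, 0, 0]
}}

```text
time: 11.15
ee_pos: [0.4811, 0.2573, 0.0809]
ee_rot: [-1.57, 0.029, -0.03]
wrist_force: [0.5, 0.2, 0.1]
grip_width: 0.0869
```

Emit:
{"op": "step_arm", "data": {
  "moves": [100, 0, -1, 0, 0, 100, 0, -1, 0, 0, 100, 0, -1, 0, 0, 100, 0, -1, 0, 0, 100, 0, -1, 0, 0, 100, 0, 0, 0, 0, 100, 0, 0, 0, 0]
}}

```text
time: 11.85
ee_pos: [0.4808, 0.2573, 0.18]
ee_rot: [-1.57, 0.029, -0.03]
wrist_force: [-0.2, -0.7, -0.4]
grip_width: 0.0867
```

```bash
python3 -c "
from h import *
wsnap('w4')"
```

```text
11.85 [0.4808 0.2573 0.18  ] yaw -0.0379 w 0.08671905150701771 [-0.16 -0.66 -0.42] [ 0.79  0.29 -0.25 -0.   -1.03 -2.4 ]
```

View pics/w4.png

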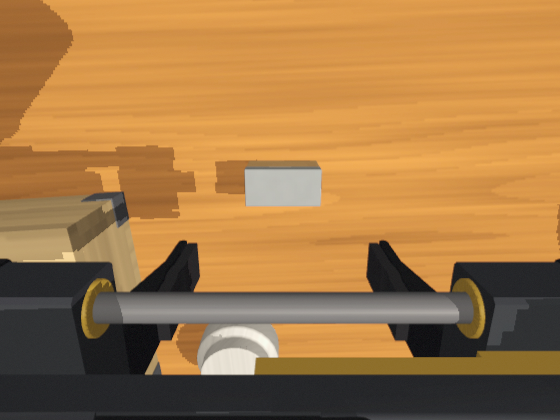

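The block stands upright on the bench at (283,186). Next is the handle.

Emit:
{"op": "step_arm", "data": {
  "moves": [100, 0, 0, 0, -0.65, 100, -0.09, 0, -0.98, 0, 100, -0.09, 0, -0.98, 0, 100, -0.09, 0, -0.98, 0, 100, -0.09, 0, -0.98, 0, 100, -0.09, 0, -0.98, 0, 100, -0.09, 0, -0.98, 0, 100, -0.09, 0, -0.98, 0]
}}

```text
time: 12.7
ee_pos: [0.4721, 0.1176, 0.1796]
ee_rot: [-1.571, -0.023, 0.023]
wrist_force: [0.9, 0.9, 0.5]
grip_width: 0.0868
```

Emit:
{"op": "step_arm", "data": {
  "moves": [100, -0.09, 0, -0.98, 0, 100, -0.09, 0, -0.98, 0, 100, -0.09, 0, -0.98, 0, 100, -0.09, 0, -0.98, 0, 100, -0.09, 0, -0.98, 0, 100, -0.09, 0, -0.98, 0, 100, -0.09, 0, -0.98, 0, 100, -0.09, 0, -0.98, 0]
}}

```text
time: 13.5
ee_pos: [0.4621, -0.0393, 0.1797]
ee_rot: [-1.571, -0.023, 0.023]
wrist_force: [0.1, 0.6, 0.2]
grip_width: 0.0871
```

Emit:
{"op": "step_arm", "data": {
  "moves": [100, -0.09, 0, -0.98, 0, 100, 0, 0, 0, 0, 100, 0, 0, 0, 0]
}}

```text
time: 13.8
ee_pos: [0.4612, -0.058, 0.1796]
ee_rot: [-1.571, -0.022, 0.022]
wrist_force: [0.9, 0.2, -0.1]
grip_width: 0.0867
```

```bash
python3 -c "
from h import *
wsnap('w5')"
```

```text
13.8 [ 0.4612 -0.058   0.1796] yaw 0.0283 w 0.0867413533051932 [ 0.9   0.22 -0.06] [ 0.23  0.15 -0.43 -0.   -0.99 -1.77]
```

View pics/w5.png

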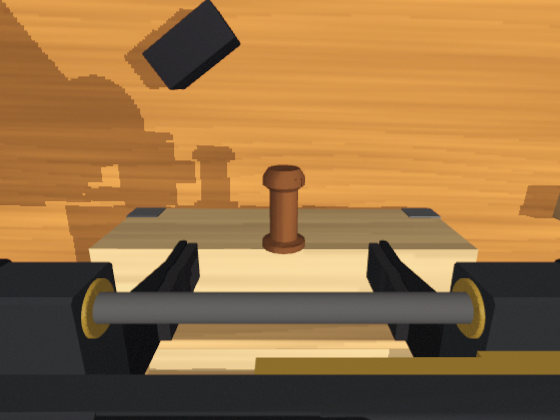

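The stem at (284,213) is centred between the fingers. I'll check x along the stem.

Run:
```python
from h import *
import pickle
s,c=pickle.load(open("w5.pkl","rb"))
for n,p,z in [("knobstart",(284,190),.1),("collar",(284,234),.1),("lidedge",(284,248),.097),("knobtip",(284,167),.092)]: print(n,wr(s,c,p,z).round(4))
```

```text
knobstart [ 0.4463 -0.0584  0.1   ]
collar [ 0.4806 -0.0574  0.1   ]
lidedge [ 0.4935 -0.057   0.097 ]
knobtip [ 0.4311 -0.0588  0.092 ]
```

Emit:
{"op": "step_arm", "data": {
  "moves": [100, 0.1, 1, 0.05, 0, 100, 0, 1, 0, 0, 100, 0, 1, 0, 0, 100, 0, 1, 0, 0, 100, 0, 1, 0, 0, 100, 0, 0.45, 0, 0, 100, 0, 0, 0, 0, 0, 0, 0, 0, 0]
}}

```text
time: 14.65
ee_pos: [0.4643, -0.0557, 0.0711]
ee_rot: [-1.571, -0.025, 0.024]
wrist_force: [0.3, 0.3, 0.1]
grip_width: 0.0838
```

Emit:
{"op": "step_arm", "data": {
  "moves": [0, 0, 0, 0, 0, 0, 0, 0, 0, 0, 0, 0, 0, 0, 0, 0, 0, 0, 0, 0, 0, 0, 0, 0, 0, 0, 0, 0, 0, 0]
}}

```text
time: 15.25
ee_pos: [0.4636, -0.056, 0.0706]
ee_rot: [-1.571, -0.024, 0.024]
wrist_force: [-0.1, -0.2, 0.2]
grip_width: 0.0388
```

Emit:
{"op": "step_arm", "data": {
  "moves": [0, 0, 0, 0, 0, 0, 0, 0, 0, 0, 0, 0, 0, 0, 0, 0, 0, 0, 0, 0, 0, 0, 0, 0, 0]
}}

```text
time: 15.75
ee_pos: [0.4636, -0.0573, 0.0705]
ee_rot: [-1.573, -0.024, 0.025]
wrist_force: [1.4, -7.9, -0.9]
grip_width: 0.0212
```

Run:
```python
import numpy as np
# arc: hinge chest x=.12 -> world x ~ .734, z .085 ; grip at r, phi
r=np.hypot(.270,.004);p0=np.arctan2(.0045,.270)
pr=None
for th in np.arange(0,1.7,.07):
    x=-r*np.cos(th+p0);z=r*np.sin(th+p0)
    if pr: print(round(th,2),'tx %.2f ty %.2f'%((x-pr[0])/.02,-(z-pr[1])/.02), 'tcp x %.3f z %.3f'%(.734+x,.085+z-.019))
    pr=(x,z)
```

```text
0.07 tx 0.05 ty -0.94 tcp x 0.465 z 0.089
0.14 tx 0.11 ty -0.94 tcp x 0.467 z 0.108
0.21 tx 0.18 ty -0.93 tcp x 0.471 z 0.127
0.28 tx 0.24 ty -0.91 tcp x 0.476 z 0.145
0.35 tx 0.31 ty -0.89 tcp x 0.482 z 0.163
0.42 tx 0.37 ty -0.87 tcp x 0.489 z 0.180
0.49 tx 0.43 ty -0.84 tcp x 0.498 z 0.197
0.56 tx 0.49 ty -0.81 tcp x 0.508 z 0.213
0.63 tx 0.54 ty -0.77 tcp x 0.518 z 0.229
0.7 tx 0.60 ty -0.73 tcp x 0.530 z 0.243
0.77 tx 0.65 ty -0.69 tcp x 0.543 z 0.257
0.84 tx 0.69 ty -0.64 tcp x 0.557 z 0.270
0.91 tx 0.74 ty -0.59 tcp x 0.572 z 0.282
0.98 tx 0.77 ty -0.54 tcp x 0.587 z 0.293
1.05 tx 0.81 ty -0.49 tcp x 0.604 z 0.302
1.12 tx 0.84 ty -0.43 tcp x 0.620 z 0.311
1.19 tx 0.87 ty -0.37 tcp x 0.638 z 0.318
1.26 tx 0.89 ty -0.31 tcp x 0.656 z 0.324
1.33 tx 0.91 ty -0.24 tcp x 0.674 z 0.329
1.4 tx 0.93 ty -0.18 tcp x 0.693 z 0.333
1.47 tx 0.94 ty -0.11 tcp x 0.711 z 0.335
1.54 tx 0.94 ty -0.05 tcp x 0.730 z 0.336
1.61 tx 0.94 ty 0.02 tcp x 0.749 z 0.336
1.68 tx 0.94 ty 0.09 tcp x 0.768 z 0.334
```

Emit:
{"op": "step_arm", "data": {
  "moves": [0, 0, 0, -0.04, 0, 0, 0.02, -0.45, 0, 0, 0, 0.03, -0.45, 0, 0, 0, 0.11, -0.94, 0, 0, 0, 0, 0, 0, 0]
}}

```text
time: 16.25
ee_pos: [0.4668, -0.0572, 0.1087]
ee_rot: [-1.571, -0.024, 0.024]
wrist_force: [1.2, -5.7, -2.7]
grip_width: 0.0211
```

```bash
python3 -c "
from h import *
wsnap('w6')"
```

```text
16.25 [ 0.4668 -0.0572  0.1087] yaw 0.0303 w 0.021102993225467416 [ 1.18 -5.73 -2.69] [ 0.23  0.25 -0.52  0.   -0.8  -1.77]
```

View pics/w6.png

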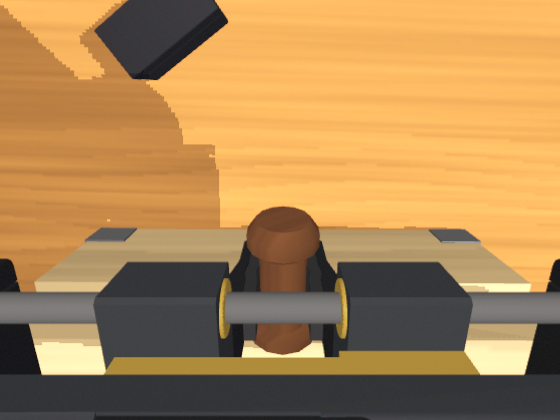

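The knob (283,235) is rising with the fingers, and the force of -2.7 N fits the lift figure given. I'll go on along the arc.

Emit:
{"op": "step_arm", "data": {
  "moves": [0, 0.18, -0.93, 0, 0, 0, 0.24, -0.91, 0, 0, 0, 0.31, -0.89, 0, 0, 0, 0.37, -0.87, 0, 0, 0, 0.43, -0.84, 0, 0, 0, 0.49, -0.81, 0, 0, 0, 0, 0, 0, 0]
}}

```text
time: 17.0
ee_pos: [0.5069, -0.0562, 0.2134]
ee_rot: [-1.572, -0.022, 0.025]
wrist_force: [-2.5, -5.6, 0.6]
grip_width: 0.0212
```

Emit:
{"op": "step_arm", "data": {
  "moves": [0, 0.54, -0.77, 0, 0, 0, 0.6, -0.73, 0, 0, 0, 0.65, -0.69, 0, 0, 0, 0.69, -0.64, 0, 0, 0, 0, 0, 0, 0]
}}

```text
time: 17.5
ee_pos: [0.5563, -0.0549, 0.2683]
ee_rot: [-1.573, -0.02, 0.027]
wrist_force: [-1.6, -5.8, 0.3]
grip_width: 0.0216
```

Emit:
{"op": "step_arm", "data": {
  "moves": [0, 0.74, -0.59, 0, 0, 0, 0.77, -0.54, 0, 0, 0, 0.81, -0.49, 0, 0, 0, 0, 0, 0, 0]
}}

```text
time: 17.9
ee_pos: [0.6028, -0.0537, 0.2999]
ee_rot: [-1.573, -0.02, 0.027]
wrist_force: [-1.8, -5.6, -0.8]
grip_width: 0.0215
```

```bash
python3 -c "
from h import *
wsnap('w7')
from bench import env
cv2.imwrite('pics/s7.png',env.capture('side')['color'])"
```

```text
17.9 [ 0.6028 -0.0537  0.2999] yaw 0.0297 w 0.021492399300155583 [-1.83 -5.59 -0.78] [ 0.18  0.31  0.09  0.   -1.36 -1.72]
```

View pics/s7.png

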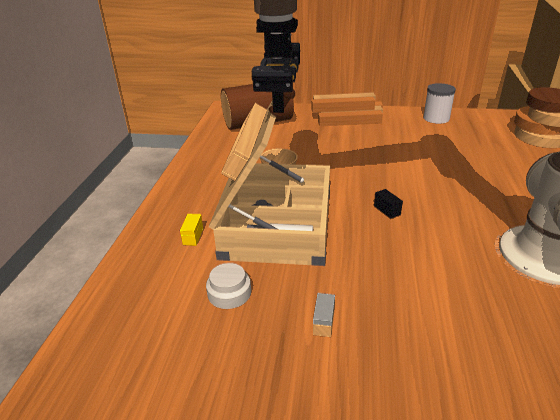

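View pics/w7.png

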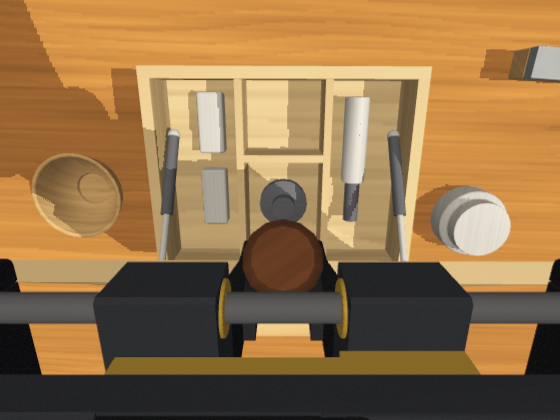

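The lid stands at about 1.05 rad in both views, and the block is still on the bench (side 324,315). I'll carry it a bit further, then let go.

Emit:
{"op": "step_arm", "data": {
  "moves": [0, 0.84, -0.43, 0, 0, 0, 0.87, -0.37, 0, 0, 0, 0.89, -0.31, 0, 0, 0, 0.91, -0.24, 0, 0, 0, 0, 0, 0, 0]
}}

```text
time: 18.5
ee_pos: [0.6736, -0.0518, 0.3273]
ee_rot: [-1.573, -0.021, 0.026]
wrist_force: [-2.2, -6.1, 0.2]
grip_width: 0.0206
```

Emit:
{"op": "step_arm", "data": {
  "moves": [100, 0, 0, 0, 0, 100, 0, 0, 0, 0, 100, -0.3, 0, 0, 0, 100, -0.6, 0, 0, 0, 100, -1, 0, 0, 0, 100, -1, 0, 0, 0, 100, -1, 0, 0, 0, 100, -1, 0, 0, 0]
}}

```text
time: 19.3
ee_pos: [0.5739, -0.0526, 0.3281]
ee_rot: [-1.569, -0.025, 0.024]
wrist_force: [0.3, -0.1, 0.5]
grip_width: 0.0769
```

Emit:
{"op": "step_arm", "data": {
  "moves": [100, -1, 0, 0, 0, 100, -1, 0, 0, 0, 100, -1, 0, 0, 0, 100, -1, 0, 0, 0, 100, 0, 0, 0, 0, 100, 0, 0, 0, 0]
}}

```text
time: 19.9
ee_pos: [0.4951, -0.0553, 0.3288]
ee_rot: [-1.57, -0.026, 0.023]
wrist_force: [-0.2, 0.6, -0.1]
grip_width: 0.0871
```

```bash
python3 -c "
from h import *
wsnap('w8')
from bench import env
cv2.imwrite('pics/s8.png',env.capture('side')['color'])"
```

```text
19.9 [ 0.4951 -0.0553  0.3288] yaw 0.0311 w 0.08707130037928723 [-0.21  0.59 -0.09] [ 0.21  0.1  -0.1  -0.   -1.36 -1.75]
```

View pics/s8.png

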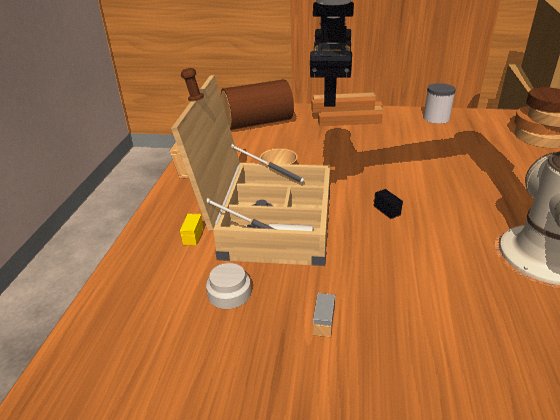

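View pics/w8.png

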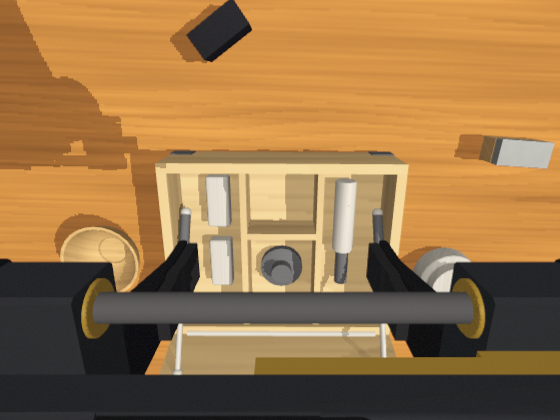

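The lid stands open in both views. I'll measure the empty bay (about 282,195 in the wrist picture).

Run:
```python
from h import *
import pickle
s,c=pickle.load(open("w8.pkl","rb"));a=c["color"][145:265,210:350]
cv2.imwrite("pics/c8.png",cv2.resize(a,None,fx=5,fy=5,interpolation=cv2.INTER_CUBIC))
s,c=pickle.load(open("w7.pkl","rb"));a=c["color"][50:180,210:350]
cv2.imwrite("pics/c7.png",cv2.resize(a,None,fx=4.5,fy=4.5,interpolation=cv2.INTER_CUBIC))
```

View pics/c8.png

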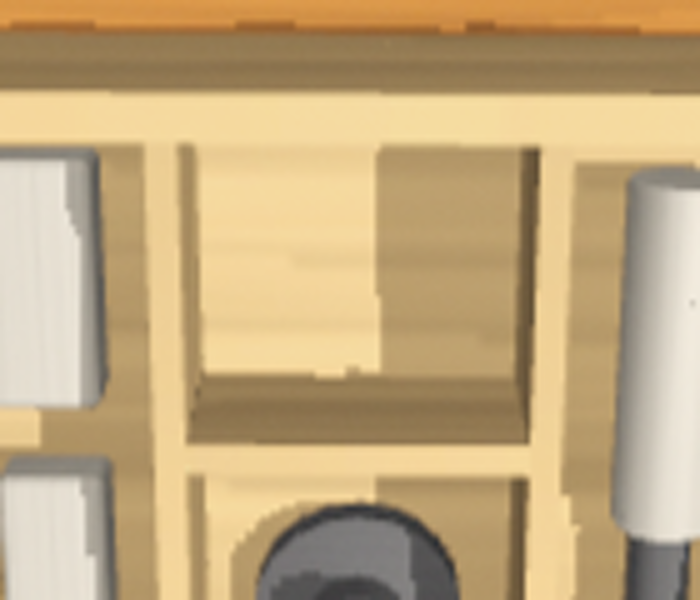

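View pics/c7.png

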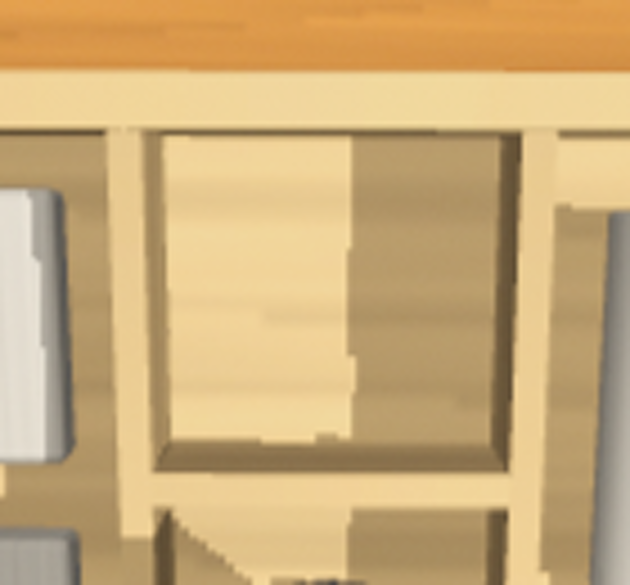

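Run:
```python
from h import *
import pickle
s,c=pickle.load(open("w8.pkl","rb"))
f=lambda u,v,z:wr(s,c,(210+u/5,145+v/5),z).round(4)
A=[f(178,145,.081),f(540,147,.081),f(530,443,.08),f(187,443,.08)];print(A,'fw',f(360,146,.085),np.mean(A,0))
s,c=pickle.load(open("w7.pkl","rb"))
f=lambda u,v,z:wr(s,c,(210+u/4.5,50+v/4.5),z).round(4)
A=[f(141,132,.081),f(522,132,.081),f(508,472,.08),f(153,472,.08)];print(A,np.mean(A,0))
s,c=pickle.load(open("w4.pkl","rb"))
print([wr(s,c,p,.044).round(4) for p in [(245,169),(321,169),(321,206),(245,206)]])
```

```text
[array([ 0.5092, -0.1005,  0.081 ]), array([ 0.507 , -0.0132,  0.081 ]), array([ 0.5846, -0.0109,  0.08  ]), array([ 0.5873, -0.0984,  0.08  ])] fw [ 0.5071 -0.0566  0.085 ] [ 0.547025 -0.05575   0.0805  ]
[array([ 0.5083, -0.1008,  0.081 ]), array([ 0.5057, -0.0131,  0.081 ]), array([ 0.5846, -0.0113,  0.08  ]), array([ 0.5872, -0.0984,  0.08  ])] [ 0.54645 -0.0559   0.0805 ]
[array([0.4615, 0.2243, 0.044 ]), array([0.464 , 0.2906, 0.044 ]), array([0.4981, 0.2905, 0.044 ]), array([0.4955, 0.2219, 0.044 ])]
```

Emit:
{"op": "step_arm", "data": {
  "moves": [100, 0, 0, 0, -0.957, 100, 0, 0, 0, -0.957, 100, 0, 0, 0, -0.957, 100, 0, 0, 0, -0.957, 100, 0, 0, 0, -0.957, 100, 0, 0, 0, -0.957, 100, 0, 0, 0, -0.957, 100, 0, 0, 0, -0.957]
}}

```text
time: 20.8
ee_pos: [0.4962, -0.0556, 0.3277]
ee_rot: [-1.47, -0.653, 0.654]
wrist_force: [-0.3, 1.0, 0.5]
grip_width: 0.0871
```

Emit:
{"op": "step_arm", "data": {
  "moves": [100, 0, 0, 0, -0.957, 100, 0, 0, 0, -0.957, 100, 0, 0, 0, -0.957, 100, 0, 0, 0, -0.957, 100, 0, 0, 0, -0.957, 100, 0, 0, 0, -0.957, 100, 0, 0, 0, -0.957]
}}

```text
time: 21.5
ee_pos: [0.4962, -0.0556, 0.3277]
ee_rot: [-1.224, -1.184, 1.185]
wrist_force: [-0.2, -0.2, 0.1]
grip_width: 0.0868
```

Emit:
{"op": "step_arm", "data": {
  "moves": [100, 0.973, 0.4, 0.081, 0, 100, 0.973, 0.4, 0.081, 0, 100, 0.973, 0.4, 0.081, 0, 100, 0.973, 0.4, 0.081, 0, 100, 0.973, 0.4, 0.081, 0, 100, 0.973, 0.4, 0.081, 0, 100, 0.973, 0.4, 0.081, 0, 100, 0.973, 0.4, 0.081, 0]
}}

```text
time: 22.3
ee_pos: [0.4888, 0.1015, 0.2635]
ee_rot: [-1.226, -1.181, 1.182]
wrist_force: [0.0, 1.5, -0.0]
grip_width: 0.0871
```

Emit:
{"op": "step_arm", "data": {
  "moves": [100, 0.973, 0.4, 0.081, 0, 100, 0.973, 0.4, 0.081, 0, 100, 0.973, 0.4, 0.081, 0, 100, 0.973, 0.4, 0.081, 0, 100, 0.973, 0.4, 0.081, 0, 100, 0.973, 0.4, 0.081, 0, 100, 0.973, 0.4, 0.081, 0, 100, 0.973, 0.4, 0.081, 0]
}}

```text
time: 23.1
ee_pos: [0.4813, 0.2577, 0.1994]
ee_rot: [-1.227, -1.181, 1.182]
wrist_force: [0.2, 1.2, -0.3]
grip_width: 0.0871
```

Emit:
{"op": "step_arm", "data": {
  "moves": [60, 0, 1, 0, 0, 60, 0, 1, 0, 0, 60, 0, 1, 0, 0, 60, 0, 0, 0, 0, 60, 0, 0, 0, 0]
}}

```text
time: 23.6
ee_pos: [0.4815, 0.2568, 0.1403]
ee_rot: [-1.227, -1.182, 1.183]
wrist_force: [-0.4, 0.3, 0.2]
grip_width: 0.0562
```

```bash
python3 -c "
from h import *
wsnap('w9')"
```

```text
23.6 [0.4815 0.2568 0.1403] yaw 1.5341 w 0.056245432585281835 [-0.41  0.26  0.16] [ 0.79  0.33 -0.3   0.   -0.94 -0.82]
```

View pics/w9.png

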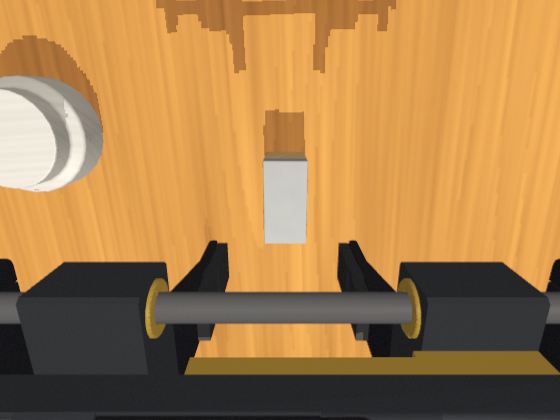

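The block (285,201) is centred and square between the fingers.

Emit:
{"op": "step_arm", "data": {
  "moves": [60, 0, 1, 0, 0, 60, 0, 1, 0, 0, 60, 0, 1, 0, 0, 60, 0, 1, 0, 0, 60, 0, 1, 0, 0, 60, 0, 1, 0, 0, 60, 0, 0.4, 0, 0, 60, 0, 0, 0, 0]
}}

```text
time: 24.45
ee_pos: [0.4813, 0.2564, 0.0123]
ee_rot: [-1.227, -1.181, 1.182]
wrist_force: [0.1, 0.0, -0.2]
grip_width: 0.0521
```

Emit:
{"op": "step_arm", "data": {
  "moves": [0, 0, 0, 0, 0, 0, 0, 0, 0, 0, 0, 0, 0, 0, 0, 0, 0, 0, 0, 0, 0, 0, 0, 0, 0, 0, 0, 0, 0, 0, 0, 0, 0, 0, 0]
}}

```text
time: 25.15
ee_pos: [0.4811, 0.2566, 0.0133]
ee_rot: [-1.226, -1.183, 1.181]
wrist_force: [-2.3, 0.1, 6.7]
grip_width: 0.034
```

Emit:
{"op": "step_arm", "data": {
  "moves": [0, 0, -0.4, 0, 0, 0, 0, -1, 0, 0, 0, 0, -1, 0, 0, 0, 0, -1, 0, 0, 0, 0, -1, 0, 0, 0, 0, -1, 0, 0, 0, 0, -1, 0, 0, 0, 0, -1, 0, 0]
}}

```text
time: 25.95
ee_pos: [0.4807, 0.2559, 0.1609]
ee_rot: [-1.226, -1.181, 1.182]
wrist_force: [-0.7, -0.7, -3.5]
grip_width: 0.0337
```

Emit:
{"op": "step_arm", "data": {
  "moves": [0, 0, -1, 0, 0, 0, 0, -1, 0, 0, 0, 0, 0, 0, -0.35, 0, 0, 0, 0, 0]
}}

```text
time: 26.35
ee_pos: [0.4809, 0.2561, 0.2007]
ee_rot: [-1.209, -1.209, 1.208]
wrist_force: [0.4, 0.7, -3.6]
grip_width: 0.0341
```

Run:
```python
from h import *
wsnap('w10')
from bench import env
s=env.get_state();M=Rn.from_rotvec(s['ee_rot']).as_matrix()
print((M.T@(np.array([.546,-.0555,.2])-s['ee_pos'])/.02).round(2))
```

```text
26.35 [0.4809 0.2561 0.2007] yaw 1.5699 w 0.034050345965882946 [ 0.37  0.67 -3.63] [ 0.79  0.27 -0.22 -0.   -1.08 -0.79]
[-15.57   0.    -3.29]
```

View pics/w10.png

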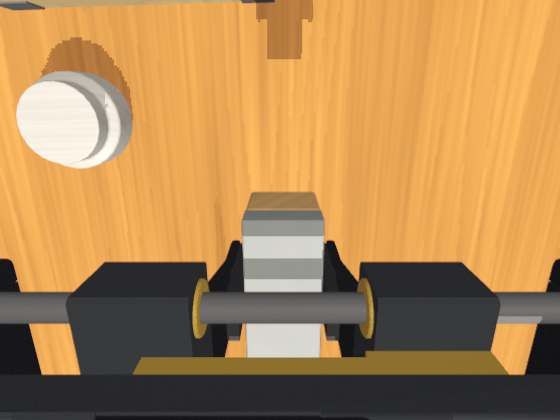

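Emit:
{"op": "step_arm", "data": {
  "moves": [0, 0, 0, 0, -0.3, 0, -0.4, 0, -0.08, 0, 0, -0.7, 0, -0.12, 0, 0, -0.98, 0, -0.174, 0, 0, -0.98, 0, -0.174, 0, 0, -0.98, 0, -0.174, 0, 0, -0.98, 0, -0.174, 0, 0, -0.98, 0, -0.174, 0]
}}

```text
time: 27.2
ee_pos: [0.506, 0.135, 0.2]
ee_rot: [-1.195, -1.23, 1.232]
wrist_force: [0.5, 0.1, -2.9]
grip_width: 0.034
```

Emit:
{"op": "step_arm", "data": {
  "moves": [0, -0.98, 0, -0.174, 0, 0, -0.98, 0, -0.174, 0, 0, -0.98, 0, -0.174, 0, 0, -0.98, 0, -0.174, 0, 0, -0.98, 0, -0.174, 0, 0, -0.98, 0, -0.174, 0, 0, -0.98, 0, -0.174, 0, 0, -0.98, 0, -0.174, 0]
}}

```text
time: 28.0
ee_pos: [0.5383, -0.0208, 0.2]
ee_rot: [-1.195, -1.23, 1.231]
wrist_force: [0.0, -0.5, -2.6]
grip_width: 0.034
```

Emit:
{"op": "step_arm", "data": {
  "moves": [0, -0.98, 0, -0.174, 0, 0, -0.7, 0, -0.12, 0, 0, -0.15, 0, -0.03, 0, 0, 0, 0, 0, 0, 0, 0, 0, 0, 0]
}}

```text
time: 28.5
ee_pos: [0.5463, -0.0549, 0.2003]
ee_rot: [-1.194, -1.232, 1.232]
wrist_force: [-0.3, -0.7, -2.8]
grip_width: 0.0335
```

Run:
```python
from h import *
wsnap('w11')
from bench import env
s=env.get_state();M=Rn.from_rotvec(s['ee_rot']).as_matrix()
print((M.T@(np.array([.546,-.0555,.041])-s['ee_pos'])/.02).round(2))
```

```text
28.5 [ 0.5463 -0.0549  0.2003] yaw 1.6018 w 0.033529011421805914 [-0.35 -0.67 -2.82] [ 0.2   0.27 -0.21 -0.   -1.08 -0.16]
[-0.04  7.97  0.02]
```

View pics/w11.png

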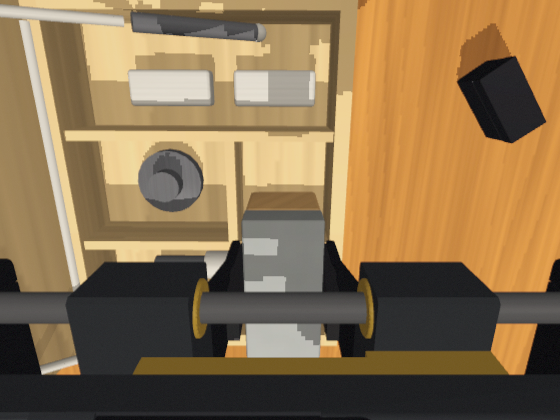

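Bay rim edges are at about u=241 and u=333 (v=200). I'll measure those before lowering.

Run:
```python
from h import *
import pickle
s,c=pickle.load(open("w11.pkl","rb"));a=c["color"][120:270,200:380]
cv2.imwrite("pics/c11.png",cv2.resize(a,None,fx=4.4,fy=4,interpolation=cv2.INTER_CUBIC))
for h in [(.546,-.0555)]:
  pass
k=c["camera_matrix"];H=c["hand_eye"];T=Rn.from_rotvec(s['ee_rot']).as_matrix()
def pw(X):
    q=H[:3,:3].T@(T.T@(np.array(X)-s['ee_pos'])-H[:3,3]);return (k[0,0]*q[0]/q[2]+k[0,2],k[1,1]*q[1]/q[2]+k[1,2])
y=.031;R2=np.array([[np.cos(y),-np.sin(y)],[np.sin(y),np.cos(y)]])
for dx,dy,z in [(-.04,-.044,.08),(.04,-.044,.08),(-.04,.0,.08),(.04,0,.08),(-.04,-.044,.03),(.04,-.044,.03)]:
    X=R2@[dx,dy]+[.546,-.0555];print((dx,dy,z),np.round(pw([*X,z]),1))
```

```text
(-0.04, -0.044, 0.08) [332.5 142.1]
(0.04, -0.044, 0.08) [233.5 142.1]
(-0.04, 0.0, 0.08) [330.3 194.3]
(0.04, 0, 0.08) [235.7 194.4]
(-0.04, -0.044, 0.03) [325.2 134.8]
(0.04, -0.044, 0.03) [240.6 134.8]
```

View pics/c11.png

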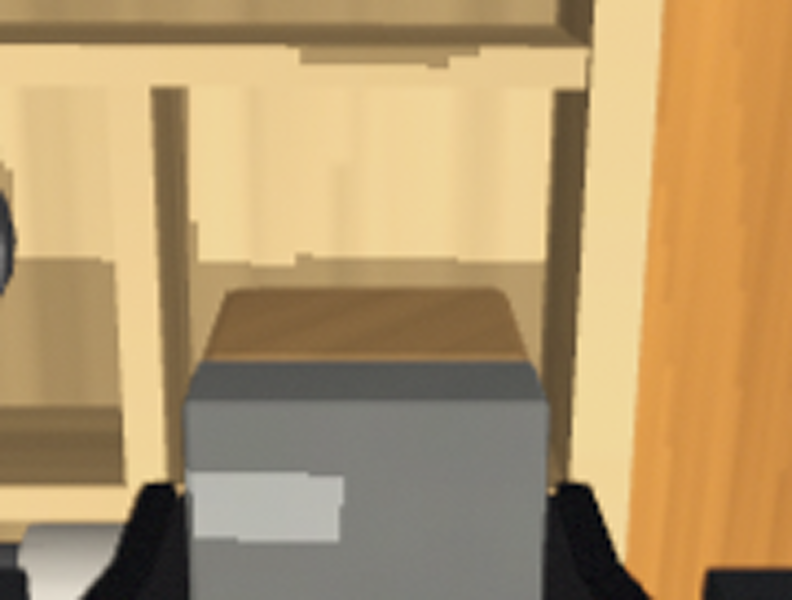

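The rim edges (234.5 and 334 at v=142) match the prediction to about 1 px, so I'll lower the block.

Emit:
{"op": "step_arm", "data": {
  "moves": [0, 0, 1, 0, 0, 0, 0, 1, 0, 0, 0, 0, 1, 0, 0, 0, 0, 1, 0, 0, 0, 0, 1, 0, 0, 0, 0, 1, 0, 0, 0, 0, 0.5, 0, 0, 0, 0, 0, 0, 0]
}}

```text
time: 29.35
ee_pos: [0.5456, -0.0548, 0.0691]
ee_rot: [-1.192, -1.23, 1.234]
wrist_force: [-0.4, -0.5, -2.8]
grip_width: 0.0338
```

Emit:
{"op": "step_arm", "data": {
  "moves": [0, 0, 0.6, 0, 0, 0, 0, 0.3, 0, 0, 0, 0, 0.2, 0, 0, 0, 0, 0, 0, 0, 0, 0, 0, 0, 0]
}}

```text
time: 29.85
ee_pos: [0.5468, -0.0552, 0.0486]
ee_rot: [-1.195, -1.232, 1.232]
wrist_force: [-0.3, -0.1, -2.8]
grip_width: 0.0339
```

Emit:
{"op": "step_arm", "data": {
  "moves": [0, 0, 0.18, 0, 0, 0, 0, 0, 0, 0, 0, 0, 0, 0, 0]
}}

```text
time: 30.15
ee_pos: [0.5465, -0.0552, 0.0448]
ee_rot: [-1.194, -1.232, 1.232]
wrist_force: [-0.6, 0.6, -3.0]
grip_width: 0.0339
```

Emit:
{"op": "step_arm", "data": {
  "moves": [0, 0, 0.07, 0, 0, 0, 0, 0, 0, 0, 0, 0, 0, 0, 0]
}}

```text
time: 30.45
ee_pos: [0.5465, -0.0552, 0.0434]
ee_rot: [-1.194, -1.232, 1.232]
wrist_force: [-0.6, -0.0, -3.1]
grip_width: 0.0338
```

Emit:
{"op": "step_arm", "data": {
  "moves": [0, 0, 0.05, 0, 0, 0, 0, 0, 0, 0, 0, 0, 0, 0, 0]
}}

```text
time: 30.75
ee_pos: [0.5465, -0.0552, 0.0433]
ee_rot: [-1.195, -1.232, 1.232]
wrist_force: [-2.2, 1.3, 5.8]
grip_width: 0.0339
```

Emit:
{"op": "step_arm", "data": {
  "moves": [0, 0, 0.05, 0, 0, 0, 0, 0, 0, 0, 0, 0, 0, 0, 0]
}}

```text
time: 31.05
ee_pos: [0.5465, -0.0552, 0.0432]
ee_rot: [-1.195, -1.232, 1.232]
wrist_force: [-5.1, 1.9, 11.2]
grip_width: 0.0338
```

The block is on the floor. I'll open only as far as the bay allows, then raise.

Emit:
{"op": "step_arm", "data": {
  "moves": [48, 0, -0.04, 0, 0, 48, 0, 0, 0, 0, 48, 0, 0, 0, 0, 48, 0, 0, 0, 0, 48, 0, 0, 0, 0]
}}

```text
time: 31.55
ee_pos: [0.5465, -0.0552, 0.0419]
ee_rot: [-1.194, -1.232, 1.232]
wrist_force: [-0.7, -0.4, 0.2]
grip_width: 0.0416
```

Emit:
{"op": "step_arm", "data": {
  "moves": [48, 0, -0.25, 0, 0, 48, 0, -0.5, 0, 0, 48, 0, -1, 0, 0, 48, 0, -1, 0, 0, 48, 0, -1, 0, 0, 48, 0, -1, 0, 0, 48, 0, -1, 0, 0, 48, 0, -1, 0, 0]
}}

```text
time: 32.35
ee_pos: [0.5465, -0.0552, 0.1791]
ee_rot: [-1.195, -1.233, 1.231]
wrist_force: [-0.0, -0.3, -0.4]
grip_width: 0.0415
```

Emit:
{"op": "step_arm", "data": {
  "moves": [48, 0, -1, 0, 0, 48, 0, -1, 0, 0, 48, 0, -1, 0, 0, 48, 0, 0, 0, 0, 48, 0, 0, 0, 0]
}}

```text
time: 32.85
ee_pos: [0.5464, -0.0551, 0.2378]
ee_rot: [-1.195, -1.233, 1.231]
wrist_force: [-0.6, 0.2, -0.3]
grip_width: 0.0413
```

```bash
python3 -c "
from h import *
wsnap('w12')
from bench import env
cv2.imwrite('pics/s12.png',env.capture('side')['color'])"
```

```text
32.85 [ 0.5464 -0.0551  0.2378] yaw 1.6015 w 0.04134145015413917 [-0.62  0.21 -0.29] [ 0.19  0.24 -0.16 -0.   -1.17 -0.16]
```

View pics/w12.png

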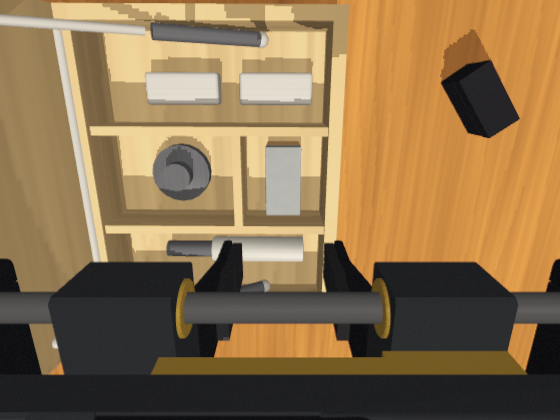

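View pics/s12.png

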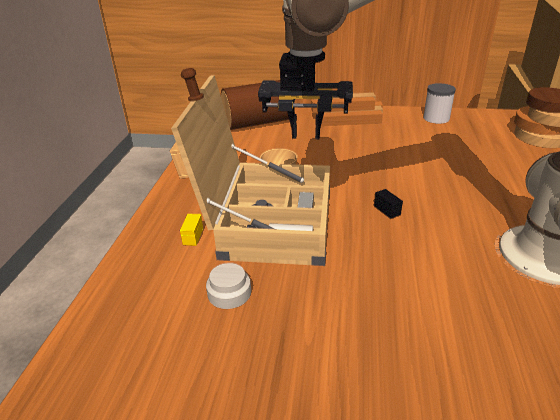

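The block stands upright in the bay (wrist 283,181; side 306,199). The lid is open, bowl and chuck look unmoved, and the fingers are clear of everything. I'll hand it in.

```bash
python3 -c "
from h import *
import pickle
s,c=pickle.load(open('w12.pkl','rb'))
print([wr(s,c,p,.074).round(4) for p in [(266,147),(300,147),(300,215),(266,215)]])
from bench import env
print(env.finish_job())"
```

```text
[array([ 0.5632, -0.0886,  0.074 ]), array([ 0.5314, -0.0896,  0.074 ]), array([ 0.5283, -0.022 ,  0.074 ]), array([ 0.5621, -0.021 ,  0.074 ])]
the job is handed in; nothing more can be done
None
```

The job is done and handed in at about 33 s of the 72 s allowed; no verdict was reported.

- **Block out of the trough:** I lifted it by its ends, set it upright on the clear bench to the left of the chest, and let go.
- **Lid:** I gripped the handle, raised the lid along its arc to about 1.3 rad and let go. The struts carried it open, and both camera views showed it still open about a second later and again at the end. I judged this by eye and did not measure the final angle.
- **Block into the bay:** I picked it up again by its flanks and lowered it into the front-middle bay. I felt it touch the floor (up to 11 N), then opened the fingers only part way and withdrew.

**Last checks:**
- **Position:** measured in the wrist picture, the block's top is centred at about (0.546, -0.055), within about 1 mm of the measured bay centre. Its size (68 x 33 mm) is right for a block standing on the bay floor.
- **Surroundings:** the fingers were clear of everything, and the bowl and chuck looked to be where they started.

None of my checks failed or disagreed. The one small oddity was a steady sideways force of about 6 to 8 N while gripping the handle, because the grip was slightly off-centre.

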